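Set the torque screwdriver, bring the red jar round and hold the carousel

TASK

Get ready for the next screws: set the torque screwdriver that stands clamped in the vise to 5 by turning its adjusting sleeve, then turn the jar carousel until the jar with the red lid stands at the yellow pointer at its front. Finish without letting go, the gripper holding the carousel firmly and still there, and leave everything else on the bench where it is.

Things in the scene. Friction and masses are not known exactly. Their poses are not given: they have to be found in the camera images.
- sleeve_mid (a point): centre of the adjusting sleeve, half-way up on its upright axis: a ribbed aluminium cylinder 36 mm across over the ribs, 44 mm tall, at the top of an orange and black torque screwdriver clamped shank-down in a grey drill-press vise. Right below it is a fixed black collar 54 mm across and 14 mm deep. Vise and screwdriver are fixed; only the sleeve turns, about the upright axis
- sleeve (a joint): turn of the sleeve in rad, positive clockwise seen from above. Settings 1 to 6 read 0, 0.349, 0.698, 1.047, 1.396, 1.745 (20 degrees a click, stops just outside). It starts at 1, 2 or 3. It clicks home by itself from within 8 degrees; about 0.13 N m carries it over a click
- scale (a point): centre of the scale collar's top face, the sleeve's foot. A red line on the sleeve's top and side points at one of six radial marks, 20 degrees apart, on the collar round it: the yellow mark is 1, the white marks, going on clockwise seen from above, are 2, 3, 4, 5, 6. The point's -x axis points half-way between the marks 3 and 4
- stand: fixed foot of the jar carousel, a dark steel disc; origin on the bench on the carousel's upright turning axis. Its own -x axis points to the carousel's front, where a flat tongue with a yellow triangle (the pointer) sticks out to 165 mm from the axis, 9 mm high
- carousel: turning part of the carousel: blue deck 260 mm across, top 26 mm above the bench, with six glass jars clipped fast to it every 60 degrees at 92 mm from the axis. Origin on the axis 20 mm above the bench, z up; the red jar lies along its own -x axis. It turns without end both ways with a little drag (0.06 N m) and stays where it is left
- red_lid (a point): centre of the red lid, on the axis of the marked jar, 92 mm from the turning axis: 52 mm across, 18 mm tall, its top 110 mm above the bench. The other five lids are alike but dark grey; the glass below a lid is 49 mm across. 40 mm are free between neighbouring lids, 45 mm between a lid and the middle knob
- centre_knob (a point): centre of the black knob on top of the carousel's middle post, on the turning axis: 42 mm across, 32 mm tall, its top 146 mm above the bench; it turns with the carousel
- pointer (a point): middle of the yellow triangle at the front of the carousel's foot, 145 mm from the turning axis, 9 mm above the bench
- spanner: bystander: steel spanner 180 mm long lying flat, 8 mm high, between the vise and the carousel; origin at its middle on the bench, long axis its x
- socket: bystander: steel socket standing upright beside the vise, 26 mm across and 38 mm tall; origin under its centre
- tape_roll: bystander: black tape roll lying flat, 104 mm across and 24 mm high; origin under its centre
- screwdriver: bystander: yellow-handled screwdriver 200 mm long lying flat, 26 mm high; origin under its middle, long axis its x
- hammer: bystander: hammer 260 mm long lying flat, 26 mm high; origin under its middle, long axis its x
- yellow_can: bystander: yellow spray can standing, 66 mm across and 196 mm tall; origin under its centre
- blue_can: bystander: blue spray can standing, 66 mm across and 196 mm tall; origin under its centre
Things that resemble listed ones, but are neither listed nor needed, are in the scene too. What is shaped like the part that bears sleeve_mid but pink is not meant.

How it is judged:
On the way, in this order (a step that is already met when the one before it is completed fails the run):
1. the adjusting sleeve is at 5 (within 0.12 rad of 1.396) (value of joint sleeve between 1.276 and 1.516 rad), for 0.3 s.
2. the red jar stands at the pointer with the fingers holding the carousel (y of red_lid in the frame of stand between -0.01 and 0.01 m and x of red_lid in the frame of stand below -0.08 m and contact force between the fingers and carousel above 10 N), for 0.2 s.
At the end, for the whole second after the job is handed in: The sleeve is at 5 (within 0.12 rad), the red lid's centre is within 10 mm sideways of the line from the carousel's axis to the pointer and on the pointer's side, the carousel stands still (under 0.05 rad/s) and the fingers still hold it with more than 10 N (all of step 1 and all of step 2 and angular speed of carousel below 0.05 rad/s); the arm keeps its last pose, push and grip.
It fails at once if a bystander is moved more than 30 mm (distance of any of spanner, socket, tape_roll, screwdriver, hammer, yellow_can, blue_can from where it was at the start of the episode above 0.03 m).
It also fails if it takes over 51 s, if anything falls off the work surface, if the arm or the gripper's body presses on something with over 40 N, if the wrist force passes 120 N, or if a joint passes its speed limit or range.

ROBOT

A 6-joint arm with a two-finger parallel gripper is mounted at the origin on the work surface. World frame = base frame: x ahead of the robot, y to its left, z up, the work surface at z = 0. Lengths are in m, angles in rad, forces in N, time in s.
With the tool pointing down it reaches from about 0.35 to 0.975 m from the base axis. Payload 4.9 kg.
Tool frame: the origin (TCP) lies between the finger pads; the fingertips stand 25 mm ahead of it and the grasp point (between the pads) lies 6 mm ahead of it; z points along the fingers, y is the line along which they close (so a half turn about z gives the same grasp; the last joint's range is limited). The gripper opens to 85 mm and grips with 20 to 120 N. Pads are 22 mm wide; open, the fingers measure 114 mm over their backs; the gripper's body (76 mm by 85 mm) begins 54 mm behind the grasp point. The pads swing forward as they close: fully open they stand 13 mm farther back than shut.
Start: joints at [1.105, 0.053, 1.613, -0, 1.476, -0.119], TCP at [0.212, 0.588, 0.256] pointing down, gripper open.
Joint ranges: [-3.01, 3.01], [-1.01, 2.22], [0.06, 2.58], [-1.02, 4.17], [0.09, 2.62], [-3.14, 3.14]. Speed limits (rad/s): [2.57, 2.57, 3.14, 3.14, 3.14, 3.14].

INTERFACE

Orientations are given as a unit quaternion [w, x, y, z].
In Python, from plant import manip gives the robot as it stands.
- The arm moves only by the shell command python3 -m inch 'ROWS'. ROWS is JSON, a list of rows, each a list of 3 entries, a list of its own where there are three numbers: the shift along the tool's x, y, z in m, then the turn, a rotation vector about the tool's x, y, z in rad, then the opening, from 0 (shut) to 1 (fully open). A call has 1 to 8 rows; each row shifts and turns the commanded pose from where the row before left it, along the tool's axes as they then stand; what a row does not reach is not made up. A row lasts 1/10 s, in which the tool goes at most 50 mm and 8.59 degrees, less where a joint would pass 70% of its speed; a pose out of reach is approached as far as the arm can. A call with a gripper value outside its range is refused whole. The fingers move at their own pace and stop on an object; the grip force is fixed at half the most. Time passes only in rows, so rows that do not move let the fingers close. It gives the time, the measured TCP pose, the force, the opening and the grip force at its end, in the units of the state.
- manip.state(): the state, without advancing time (a new reading comes with each control period).
- manip.grab_frame(name): name is "scene" or "side" or "wrist"; returns (picture, depth): 480x640x3 uint8, red, green, blue; 480x640 float32, m along the optical axis (not along the pixel's ray), 0 where there is no reading.
- manip.camera_params(name): a dict with "camera_matrix" (3x3 intrinsics, pixels), "rvec" (rotation vector, rad) and "tvec" (3), from world to camera coordinates, as OpenCV has them. Camera axes: x right, y down, z forward; pixel columns grow to the right and rows downward; lengths in m; the calibration is good to about 2 mm. The wrist camera is an equidistant fisheye: a pixel r from the principal point sees the ray r / f radians off the axis. A picture is of the moment at which its call begins: read the wrist's pose just before it. camera_params takes no time and is no camera call; for the wrist camera it gives the pose at the moment of the call.
- manip.job_done(): hands the job in; it is judged then, once.
Trained networks look in the newest picture that a camera, given by its name, has taken for a name from the list of things; names that differ only in an ending like _2 or _b are one class to them, and where a whole thing is asked for, a point or a joint stands for the part that bears it (a point fixed in the world has none). Each returns a list of dicts, best first, with "score" (0 to 1); they miss things now and then, are a little off and sometimes report something else, mostly with a low value. They report only what shows in the picture. A call takes as long as a camera call. They do not tell look-alikes from the thing itself.
- manip.look_for(camera, label): "point" ([x, y, z] in m, in world coordinates, good to about 4 mm: the middle of the surface that is visible of it).
The state is a dict: "time": time; "joint_pos": joint angles; "joint_vel": joint speeds; "joint_efforts": joint torques, N m; "tool_pos": TCP position; "tool_rot": TCP orientation; "contact_force": force on the tool from outside, world axes, zero at the start; "ft_torque": the same for the moment, N m; "gripper_width": opening from 0.0 (shut) to 1.0 (fully open); "grasp_force": force on a finger pad.
Only numpy, scipy, OpenCV 4.12 (cv2) and the standard library are available. Lean on these libraries where they do the work, as an engineer would, in place of code of your own. Each camera call takes 0.05 s, during which the arm holds its last target. There are 200 camera calls.

## Working session

There is one attempt and no reset: what is moved stays moved. The work goes in short steps, Python scripts to look and compute and a shell command to move; the robot and the scene stay as the last step left them, time stands still between calls to the robot, and variables do not carry over. Pictures are saved under pics/ and viewed, at most 10 in all, crops included, and the job is handed in when it is done.

```bash
mkdir -p pics; cat > h.py <<'E'
from plant import manip
import numpy as np, cv2
def save(cam,name):
    im,d=manip.grab_frame(cam); cv2.imwrite('pics/'+name,im[:,:,::-1]); return im,d
def world(cam,u,v,d):
    p=manip.camera_params(cam);K=np.array(p['camera_matrix']);R=cv2.Rodrigues(np.array(p['rvec'],float))[0]
    c=np.linalg.inv(K)@np.array([u,v,1.])*d
    return R.T@(c-np.array(p['tvec']).ravel())
E
python3 - <<'E'
from h import *
for c in ('scene','side'):
    im,d=save(c,c+'1.png'); np.save(c+'1.npy',d)
    for l in ('sleeve_mid','scale','stand','red_lid','centre_knob','pointer','spanner','socket'):
        print(c,l,[(np.round(r['point'],3).tolist(),round(r['score'],2)) for r in manip.look_for(c,l)][:3])
print(manip.state())
E
```

```text
scene sleeve_mid [([0.546, -0.204, 0.212], 0.76), ([0.276, -0.287, 0.204], 0.56), ([0.541, 0.246, 0.033], 0.45)]
scene scale [([0.548, -0.199, 0.045], 0.77), ([0.274, -0.279, 0.043], 0.73)]
scene stand [([0.548, 0.238, 0.031], 0.84)]
scene red_lid [([0.541, 0.246, 0.037], 0.55)]
scene centre_knob [([0.544, 0.241, 0.032], 0.58)]
scene pointer [([0.545, 0.249, 0.033], 0.75), ([0.545, -0.198, 0.046], 0.5), ([0.813, -0.199, 0.024], 0.49)]
scene spanner [([0.541, 0.007, 0.01], 0.89)]
scene socket [([0.545, 0.241, 0.032], 0.57), ([0.514, -0.306, 0.024], 0.46)]
side sleeve_mid [([0.54, -0.224, 0.202], 0.79), ([0.27, -0.307, 0.207], 0.76)]
side scale [([0.526, -0.221, 0.045], 0.63), ([0.263, -0.311, 0.042], 0.63), ([0.515, -0.001, 0.005], 0.63)]
side stand [([0.517, 0.184, 0.061], 0.83)]
side red_lid [([0.517, 0.186, 0.063], 0.84)]
side centre_knob [([0.518, 0.185, 0.064], 0.7)]
side pointer [([0.52, 0.186, 0.056], 0.79), ([0.614, 0.467, 0.121], 0.73)]
side spanner [([0.514, 0.001, 0.007], 0.51)]
side socket [([0.499, -0.324, 0.022], 0.62)]
{'time': 0.9, 'joint_pos': array([ 1.10498291e+00,  5.26620145e-02,  1.61290949e+00, -4.58933435e-06,
        1.47598158e+00, -1.19010298e-01]), 'joint_vel': array([-1.19093828e-03, -2.11216075e-05,  2.41058109e-03, -1.24475250e-03,
        1.97562414e-04, -7.16153142e-04]), 'joint_efforts': array([ 1.74149850e-04, -3.93683124e+01, -3.70472467e+01, -1.67183648e-04,
        2.64848741e-04, -1.87499595e-06]), 'tool_pos': array([0.21243147, 0.58777088, 0.25632147]), 'tool_rot': array([7.89136810e-06, 1.72533677e-01, 9.85003619e-01, 1.82889730e-05]), 'contact_force': array([ 0.38786962, -0.43594167,  0.54867069]), 'ft_torque': array([-0.03285946, -0.00281927,  0.00384008]), 'grasp_force': 0.0, 'gripper_width': 1.0032561854967392}
```

View pics/scene1.png

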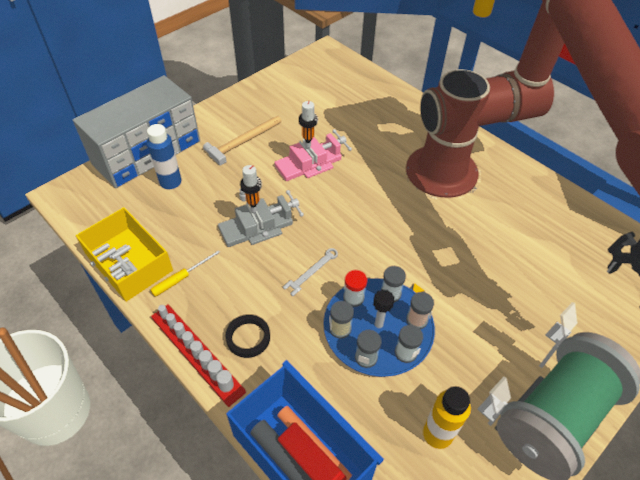

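View pics/side1.png

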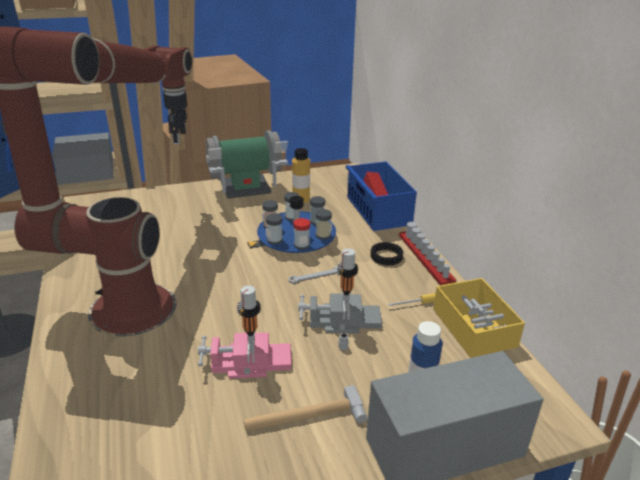

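The scene picture shows the real (grey) vise with its sleeve at (250,174), the red lid at (356,282), the knob at (384,300) and the pointer at (418,288). The pink twin is at (308,107). The side view agrees. Next I measure these points using depth.

```bash
python3 - <<'E'
from h import *
im=cv2.imread('pics/scene1.png'); d=np.load('scene1.npy'); hsv=cv2.cvtColor(im,cv2.COLOR_BGR2HSV)
def pts(m,x0,y0,x1,y1):
    v,u=np.nonzero(m[y0:y1,x0:x1]); u=u+x0;v=v+y0; k=d[v,u]>0
    return np.array([world('scene',a,b,d[b,a]) for a,b in zip(u[k],v[k])])
red=cv2.inRange(hsv,(0,150,80),(8,255,255))|cv2.inRange(hsv,(172,150,80),(180,255,255))
yel=cv2.inRange(hsv,(18,150,120),(32,255,255))
dark=cv2.inRange(hsv,(0,0,0),(180,255,60))
allm=np.ones(red.shape,np.uint8)
def rep(n,P): print(n,len(P),np.round(P.mean(0),4),np.round(P.min(0),3),np.round(P.max(0),3))
P=pts(red,330,260,380,310); rep('red',P); rep('redtop',P[P[:,2]>P[:,2].max()-.006])
rep('yel',pts(yel,408,280,430,296))
P=pts(dark,370,285,400,315);P=P[P[:,2]>.11]; rep('knob',P); rep('knobtop',P[P[:,2]>P[:,2].max()-.006])
P=pts(allm,235,155,270,200); P=P[P[:,2]>.15]; rep('sl',P)
for z in np.arange(.15,.29,.01):
    Q=P[(P[:,2]>=z)&(P[:,2]<z+.01)]
    if len(Q):rep('%.2f'%z,Q)
blue=cv2.inRange(hsv,(100,120,60),(125,255,255)); P=pts(blue,320,270,440,375); P=P[(P[:,2]<.035)&(P[:,2]>.018)]; rep('deck',P); print((P.min(0)+P.max(0))/2)
s=manip.state();c=manip.camera_params('wrist');R=cv2.Rodrigues(np.array(c['rvec'],float))[0]
print('wristcam',-R.T@np.array(c['tvec']).ravel(),R[2],c['camera_matrix'])
E
```

```text
red 380 [0.5229 0.1451 0.1076] [ 0.433  0.094 -0.002] [0.548 0.169 0.117]
redtop 155 [0.5219 0.1437 0.1122] [0.498 0.121 0.111] [0.546 0.167 0.117]
yel 66 [0.376  0.2258 0.0111] [ 0.361  0.208 -0.002] [0.445 0.264 0.11 ]
knob 352 [0.535  0.2381 0.1413] [0.51  0.214 0.115] [0.554 0.257 0.151]
knobtop 169 [0.5317 0.2356 0.1472] [0.51  0.214 0.145] [0.554 0.254 0.151]
sl 471 [ 0.5459 -0.203   0.1896] [ 0.513 -0.241  0.158] [ 0.569 -0.181  0.223]
0.15 5 [ 0.5541 -0.1971  0.1589] [ 0.531 -0.21   0.158] [ 0.565 -0.188  0.16 ]
0.16 72 [ 0.5485 -0.1963  0.1657] [ 0.513 -0.241  0.16 ] [ 0.569 -0.183  0.17 ]
0.17 146 [ 0.5468 -0.2029  0.1737] [ 0.514 -0.238  0.17 ] [ 0.568 -0.181  0.18 ]
0.18 39 [ 0.5477 -0.2014  0.1854] [ 0.529 -0.219  0.18 ] [ 0.557 -0.193  0.19 ]
0.19 36 [ 0.5466 -0.2014  0.1951] [ 0.526 -0.221  0.19 ] [ 0.557 -0.194  0.2  ]
0.20 47 [ 0.5477 -0.2006  0.2054] [ 0.531 -0.218  0.2  ] [ 0.558 -0.191  0.21 ]
0.21 117 [ 0.5414 -0.2091  0.2163] [ 0.524 -0.228  0.21 ] [ 0.557 -0.192  0.22 ]
0.22 9 [ 0.5435 -0.2097  0.221 ] [ 0.531 -0.218  0.22 ] [ 0.556 -0.193  0.223]Traceback (most recent call last):
  File "<stdin>", line 18, in <module>
  File "<stdin>", line 5, in pts
  File "h.py", line 6, in world
    p=manip.camera_params(cam);K=np.array(p['camera_matrix']);R=cv2.Rodrigues(np.array(p['rvec'],float))[0]
ValueError: time passes only in moves, steps and waits
```

```bash
python3 -m inch '[[[-0.03,-0.033,-0.018],[0,0,0],1],[[-0.03,-0.033,-0.018],[0,0,0],1],[[-0.03,-0.033,-0.018],[0,0,0],1],[[-0.03,-0.033,-0.018],[0,0,0],1],[[-0.03,-0.033,-0.018],[0,0,0],1],[[-0.032,-0.035,0],[0,0,0],1],[[-0.032,-0.035,0],[0,0,0],1],[[-0.032,-0.035,0],[0,0,0],1]]'
python3 -m inch '[[[-0.032,-0.035,0],[0,0,0],1],[[-0.032,-0.035,0],[0,0,0],1],[[-0.032,-0.035,0],[0,0,0],1],[[-0.032,-0.035,0],[0,0,0],1],[[-0.032,-0.035,0],[0,0,0],1],[[-0.032,-0.035,0],[0,0,0],1],[[-0.032,-0.035,0],[0,0,0],1],[[-0.032,-0.035,0],[0,0,0],1]]'
python3 - <<'E'
from h import *
print(manip.state()['joint_pos'])
c=manip.camera_params('wrist');R=cv2.Rodrigues(np.array(c['rvec'],float))[0]
print('wristcam',-R.T@np.array(c['tvec']).ravel(),R[2],c['camera_matrix'])
E
```

```text
time: 1.7
tool_pos: [0.3523, 0.2486, 0.3468]
tool_rot: [0.001, 0.172, 0.985, 0.0]
contact_force: [1.5, -0.4, -0.8]
gripper_width: 1.003
grasp_force: 0.0
time: 2.5
tool_pos: [0.498, -0.1022, 0.3466]
tool_rot: [0.0, 0.173, 0.985, 0.0]
contact_force: [0.9, 0.4, -0.2]
gripper_width: 0.997
grasp_force: 0.0
[-3.49002050e-01 -2.67799449e-01  1.76097971e+00  2.23543311e-04
  1.64752140e+00 -1.57243495e+00]
wristcam [ 0.42659534 -0.07666862  0.4640762 ] [ 0.27730008 -0.09881217 -0.95568866] [[371.64829954   0.         317.32141415]
 [  0.         371.64829954 242.46024194]
 [  0.           0.           1.        ]]
```

```bash
cat >> h.py <<'E'
def wcam():
    c=manip.camera_params('wrist');R=cv2.Rodrigues(np.array(c['rvec'],float))[0]
    return R,np.array(c['tvec'],float).ravel(),np.array(c['camera_matrix'])
def wproj(W,P):   # world -> wrist px (fisheye equidistant)
    R,t,K=W; p=R@np.array(P,float)+t; r=np.hypot(p[0],p[1]); th=np.arctan2(r,p[2])
    return K[0,2]+K[0,0]*th*p[0]/r, K[1,2]+K[1,1]*th*p[1]/r
def wplane(W,u,v,z):   # wrist px -> world on plane z
    R,t,K=W; x=(u-K[0,2])/K[0,0]; y=(v-K[1,2])/K[1,1]; th=np.hypot(x,y)+1e-12
    ray=R.T@np.array([np.sin(th)*x/th,np.sin(th)*y/th,np.cos(th)]); c=-R.T@t
    return c+ray*(z-c[2])/ray[2]
E
python3 - <<'E'
from h import *
W=wcam(); im,d=save('wrist','w1.png')
u,v=wproj(W,(.541,-.21,.218)); print(u,v)
for l in ('sleeve_mid','scale'): print(l,[(np.round(r['point'],3).tolist(),round(r['score'],2)) for r in manip.look_for('wrist',l)][:3])
u=int(min(max(u,60),580));v=int(min(max(v,60),420)); print(u,v)
c=cv2.resize(im[v-60:v+60,u-60:u+60,::-1],None,fx=3,fy=3,interpolation=cv2.INTER_CUBIC)
cv2.imwrite('pics/w1c.png',np.hstack([cv2.resize(im[:,:,::-1],(430,360)),c]))
E
```

```text
207.80697054157844 335.3143043647259
sleeve_mid [([0.538, -0.198, 0.201], 0.95), ([0.278, -0.288, 0.207], 0.69), ([0.518, 0.203, 0.056], 0.18)]
scale [([0.277, -0.281, 0.056], 0.94), ([0.522, -0.194, 0.056], 0.83), ([0.541, -0.199, 0.203], 0.61)]
207 335
```

View pics/w1c.png

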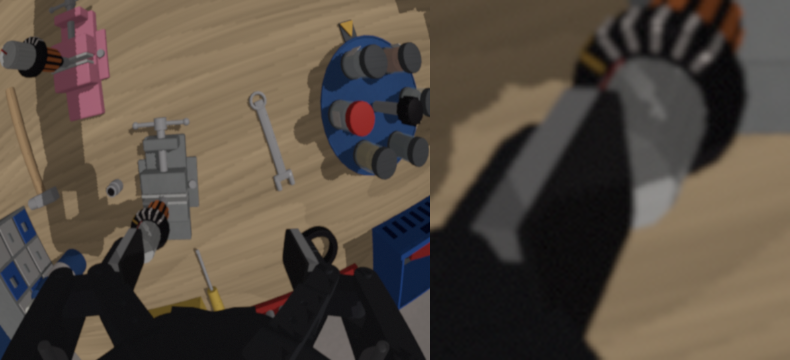

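The wrist view shows the collar marks at full-image (165–240, 280–295), but a finger hides the red line. I move so the sleeve lies between the fingers.

```bash
python3 -m inch '[[[-0.025,-0.043,0],[0,0,0],1],[[-0.025,-0.044,0],[0,0,0],1],[[0,0,0],[0,0,0],1]]'
python3 - <<'E'
from h import *
W=wcam(); im,d=save('wrist','w2.png')
u,v=wproj(W,(.541,-.21,.218)); print(u,v, manip.state()['tool_pos'])
u=int(min(max(u,60),580));v=int(min(max(v,60),420)); print(u,v)
c=cv2.resize(im[v-60:v+60,u-60:u+60,::-1],None,fx=5,fy=5,interpolation=cv2.INTER_CUBIC)
cv2.imwrite('pics/w2c.png',c)
E
```

```text
time: 2.95
tool_pos: [0.515, -0.2014, 0.3458]
tool_rot: [-0.0, 0.174, 0.985, -0.001]
contact_force: [-0.1, 0.3, -0.3]
gripper_width: 1.004
grasp_force: 0.0
318.68481407554225 279.66291615683235 [ 0.51484118 -0.1993178   0.34600331]
318 279
```

View pics/w2c.png

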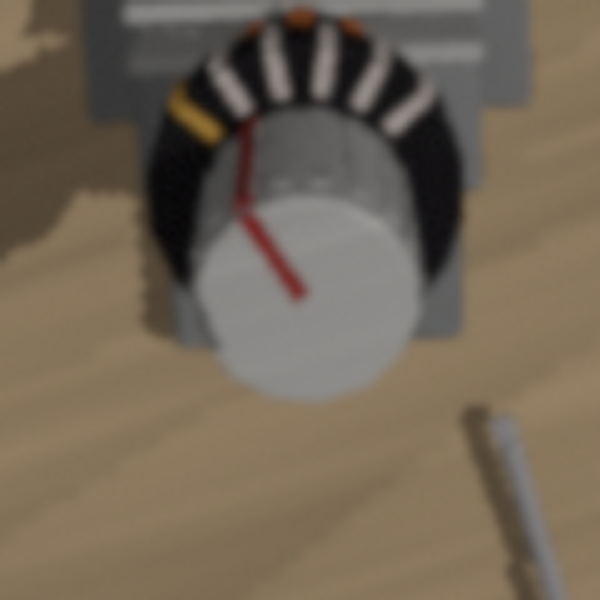

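The red line points at the first white mark (setting 2), so the sleeve needs three clicks, or 60°, clockwise. The sleeve's top centre is at about (319,279), which confirms (0.541, -0.210).

```bash
python3 -m inch '[[[-0.014,-0.001,0.02],[0,0,0],1],[[-0.014,0,0.03],[0,0,0],1],[[0,0,0.03],[0,0,0],1],[[0,0,0.03],[0,0,0],1],[[0,0,0.015],[0,0,0],1],[[0,0,0.01],[0,0,0],1],[[0,0,0],[0,0,0],1]]'
python3 -m inch '[[[0,0,0],[0,0,0],0.6],[[0,0,0],[0,0,0],0.45],[[0,0,0],[0,0,0],0.3],[[0,0,0],[0,0,0],0],[[0,0,0],[0,0,0],0],[[0,0,0],[0,0,0],0],[[0,0,0],[0,0,0],0]]'
```

```text
time: 3.7
tool_pos: [0.5406, -0.2078, 0.2107]
tool_rot: [-0.001, 0.172, 0.985, 0.0]
contact_force: [1.1, 0.3, 0.3]
gripper_width: 1.0
grasp_force: 0.0
time: 4.4
tool_pos: [0.5412, -0.2098, 0.2129]
tool_rot: [0.001, 0.173, 0.985, -0.001]
contact_force: [-2.3, -2.7, 5.8]
gripper_width: 0.369
grasp_force: 60.0
```

```bash
python3 -m inch '[[[0,0,0],[0,0,0.131],0],[[0,0,0],[0,0,0.131],0],[[0,0,0],[0,0,0.131],0],[[0,0,0],[0,0,0.131],0],[[0,0,0],[0,0,0.131],0],[[0,0,0],[0,0,0.131],0],[[0,0,0],[0,0,0.131],0],[[0,0,0],[0,0,0.131],0]]'
python3 -m inch '[[[0,0,0],[0,0,0],0],[[0,0,0],[0,0,0],0],[[0,0,0],[0,0,0],0],[[0,0,0],[0,0,0],0]]'
python3 - <<'E'
from h import *
W=wcam(); im,d=save('wrist','w3.png')
s=manip.state();print(s['joint_pos'],s['tool_rot'],s['ft_torque'])
u,v=wproj(W,(.541,-.21,.196)); print(u,v)
cv2.imwrite('pics/w3c.png',cv2.resize(im[200:420,200:440,::-1],None,fx=2.5,fy=2.5,interpolation=cv2.INTER_CUBIC))
E
```

```text
time: 5.2
tool_pos: [0.5416, -0.2095, 0.2129]
tool_rot: [0.001, 0.644, 0.765, 0.0]
contact_force: [-0.5, -0.6, 5.2]
gripper_width: 0.372
grasp_force: 60.2
time: 5.6
tool_pos: [0.5416, -0.2095, 0.2129]
tool_rot: [0.001, 0.642, 0.766, 0.0]
contact_force: [-1.8, -2.3, 4.8]
gripper_width: 0.371
grasp_force: 60.2
[-4.96986088e-01 -2.32178552e-02  1.76292269e+00 -4.97277062e-04
  1.39908445e+00 -6.72621707e-01] [1.42240298e-03 6.42332208e-01 7.66425019e-01 3.91601754e-05] [-0.23443866  0.31431744  0.00181959]
317.7239296545556 321.83071248221097
```

View pics/w3c.png

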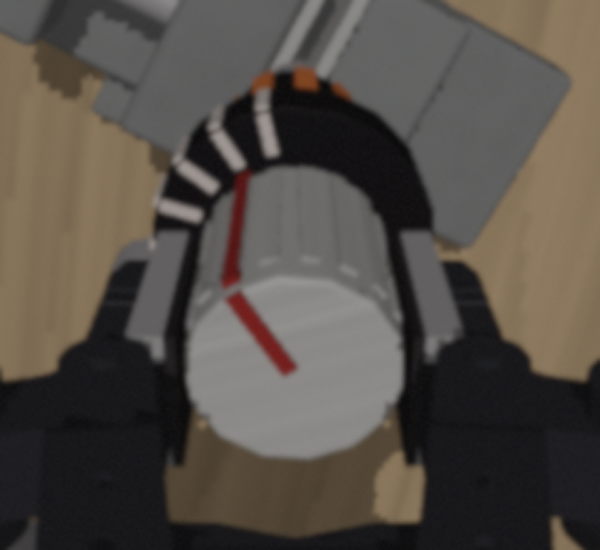

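The red line now points at the second-last mark (5). I release, lift and move to the carousel.

```bash
python3 -m inch '[[[0,0,0],[0,0,0],0.6],[[0,0,0],[0,0,0],1],[[0,0,0],[0,0,0],1],[[0,0,0],[0,0,0],1],[[0,0,-0.03],[0,0,0],1],[[0,0,-0.035],[0,0,0],1],[[0,0,-0.035],[0,0,0],1],[[0.02,0.007,-0.035],[0,0,0],1]]'
python3 -m inch '[[[0.045,0.007,0],[0,0,0],1],[[0.045,0.007,0],[0,0,0],1],[[0.045,0.007,0],[0,0,0],1],[[0.045,0.007,0],[0,0,0],1],[[0.045,0.007,0],[0,0,0],1],[[0.045,0.007,0],[0,0,0],1],[[0.045,0.007,0],[0,0,0],1],[[0.045,0.007,0],[0,0,0],1]]'
python3 -m inch '[[[0.045,0.005,0],[0,0,0],1],[[0.045,0,0],[0,0,0],1],[[0,0,0],[0,0,0],1],[[0,0,0],[0,0,0],1]]'
python3 - <<'E'
from h import *
W=wcam(); im,d=save('wrist','w4.png'); print(manip.state()['tool_pos'])
for n,p in dict(knob=(.532,.2356,.146),red=(.522,.144,.11),tri=(.385,.225,.009)).items(): print(n,wproj(W,p))
hsv=cv2.cvtColor(im,cv2.COLOR_RGB2HSV)
yel=cv2.inRange(hsv,(18,140,90),(34,255,255)); red=cv2.inRange(hsv,(0,150,60),(8,255,255))|cv2.inRange(hsv,(172,150,60),(180,255,255))
for m,n,z in((yel,'yel',.009),(red,'red',.11)):
    k,l,st,ce=cv2.connectedComponentsWithStats(m)
    for i in range(1,k):
        if st[i,4]>40: print(n,st[i],ce[i],wplane(W,*ce[i],z))
E
```

```text
time: 6.45
tool_pos: [0.544, -0.1889, 0.3472]
tool_rot: [-0.0, 0.643, 0.766, -0.0]
contact_force: [1.7, -0.1, -0.1]
gripper_width: 0.997
grasp_force: 0.0
time: 7.25
tool_pos: [0.536, 0.1784, 0.3462]
tool_rot: [0.0, 0.642, 0.767, 0.0]
contact_force: [0.2, -0.1, 0.6]
gripper_width: 0.999
grasp_force: 0.0
time: 7.65
tool_pos: [0.5252, 0.2667, 0.3459]
tool_rot: [-0.0, 0.641, 0.767, -0.0]
contact_force: [-0.3, -0.2, -0.3]
gripper_width: 1.001
grasp_force: 0.0
[0.52550954 0.26575662 0.34599509]
knob (np.float64(319.3069586478699), np.float64(252.71087366299932))
red (np.float64(294.67988045589146), np.float64(319.534057500851))
tri (np.float64(204.44753961065658), np.float64(206.74538352067057))
yel [436   0  66  35 882] [465.60657596  17.21995465] [0.66865823 0.53279269 0.009     ]
yel [419  48  25  12  66] [426.84848485  55.27272727] [0.62597259 0.46503072 0.009     ]
yel [193 193  19  23 256] [199.98046875 205.00390625] [0.37872039 0.22631115 0.009     ]
red [ 565  127   65  114 3333] [595.91179118 179.37683768] [0.83905174 0.36860183 0.11      ]
red [ 272  294   46   45 1659] [295.01024714 316.35021097] [0.52174609 0.14795687 0.11      ]
red [500 313  43  52 741] [518.51147099 332.75438596] [0.79598623 0.16341973 0.11      ]
```

View pics/w4.png

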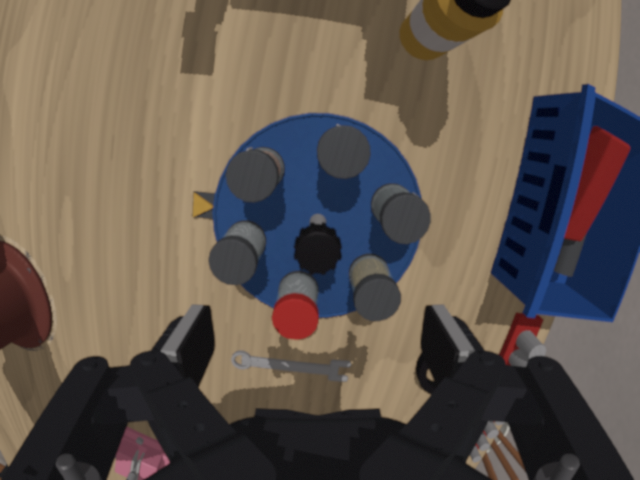

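The wrist view shows the knob at (318,248), the red lid at (297,317), the pointer triangle at (200,205) and the deck spanning x from 214 to 428. I fit the axis and the angles.

```bash
python3 - <<'E'
from h import *
W=wcam(); im=cv2.imread('pics/w4.png'); hsv=cv2.cvtColor(im,cv2.COLOR_BGR2HSV)
m=cv2.inRange(hsv,(100,120,40),(125,255,255)); m[:,:205]=0;m[:,440:]=0;m[:105]=0;m[330:]=0
P=np.array([wplane(W,u,v,.026)[:2] for v,u in np.argwhere(m)])
from scipy.optimize import least_squares
best=np.array([.533,.237])
for _ in range(8):  # outer edge per sector: keep only sectors reaching the rim
    q=P-best; a=np.arctan2(q[:,1],q[:,0]); r=np.hypot(*q.T); E=[]
    for k in np.linspace(-np.pi,np.pi,73)[:-1]:
        s=(a>=k)&(a<k+.0873)
        if s.sum()>5:
            i=np.argmax(np.where(s,r,0))
            if .122<r[i]<.14: E.append(P[i])
    E=np.array(E); f=least_squares(lambda p:np.hypot(*(E-p[:2]).T)-p[2],[*best,.13],loss='soft_l1',f_scale=.001); best=f.x[:2]
print('deck',f.x,len(E))
kn=cv2.inRange(hsv,(0,0,0),(180,255,45))[222:275,294:345]; v,u=np.nonzero(kn); print('knob blob',u.min()+294,u.max()+294,v.min()+222,v.max()+222)
# lid: project model outlines, fit red blob by IoU
red=(cv2.inRange(hsv,(0,130,50),(8,255,255))|cv2.inRange(hsv,(172,130,50),(180,255,255)))[280:350,260:330]
ph=np.linspace(0,2*np.pi,40)
def iou(x,y,r,z0,z1,mask,o):
    pts=np.array([wproj(W,(x+r*np.cos(t),y+r*np.sin(t),z)) for t in ph for z in(z0,z1)])-o
    h=cv2.convexHull(pts.astype(np.float32)); g=np.zeros(mask.shape,np.uint8); cv2.fillConvexPoly(g,np.round(h*8).astype(np.int32),1,shift=3)
    return (g&(mask>0)).sum()/(g|(mask>0)).sum()
G=[(iou(x,y,.026,.092,.110,red,(260,280)),x,y) for x in np.arange(.512,.533,.001) for y in np.arange(.136,.156,.001)]
print(sorted(G)[-3:]); x,y=np.mean([g[1:] for g in sorted(G)[-4:]],0)
G=[(iou(a,b,.021,.114,.146,kn,(294,222)),a,b) for a in np.arange(.523,.543,.001) for b in np.arange(.226,.247,.001)]
print('knob',sorted(G)[-3:])
pt=np.array([.37872,.22631]); L=np.array([x,y])
for c in (best,np.mean([g[1:] for g in sorted(G)[-4:]],0)):
    A=np.degrees([np.arctan2(*(L-c)[::-1]),np.arctan2(*(pt-c)[::-1])]); print(c,A,'turn',A[1]-A[0],np.hypot(*(L-c)),np.hypot(*(pt-c)))
E
```

```text
deck [0.53078298 0.2338951  0.12885595] 50
knob blob 295 340 223 274
[(np.float64(0.8782117163412128), np.float64(0.522), np.float64(0.14)), (np.float64(0.8782117163412128), np.float64(0.522), np.float64(0.14100000000000001)), (np.float64(0.8791152263374485), np.float64(0.522), np.float64(0.14200000000000002))]
knob [(np.float64(0.898019801980198), np.float64(0.53), np.float64(0.233)), (np.float64(0.8999504705299654), np.float64(0.531), np.float64(0.233)), (np.float64(0.9004479840716775), np.float64(0.531), np.float64(0.232))]
[0.53078298 0.2338951 ] [ -95.24823843 -177.14437798] turn -81.89613954844235 0.09328618139372939 0.15225204041684987
[0.53075 0.233  ] [ -95.27864606 -177.48035493] turn -82.20170886796619 0.09239182864301367 0.15217712377358175
```

```bash
python3 -m inch '[[[-0.016,0,0.035],[0,0,0],1],[[-0.0165,-0.0005,0.04],[0,0,0],1],[[0,0,0.04],[0,0,0],1],[[0,0,0.04],[0,0,0],1],[[0,0,0.025],[0,0,0],1],[[0,0,0.015],[0,0,0],1],[[0,0,0.007],[0,0,0],1],[[0,0,0],[0,0,0],1]]'
python3 -m inch '[[[0,0,0],[0,0,0],0.65],[[0,0,0],[0,0,0],0.5],[[0,0,0],[0,0,0],0.35],[[0,0,0],[0,0,0],0],[[0,0,0],[0,0,0],0],[[0,0,0],[0,0,0],0],[[0,0,0],[0,0,0],0]]'
```

```text
time: 8.5
tool_pos: [0.531, 0.2332, 0.1443]
tool_rot: [-0.0, 0.643, 0.766, -0.0]
contact_force: [1.3, 0.0, 0.2]
gripper_width: 1.0
grasp_force: 0.0
time: 9.2
tool_pos: [0.531, 0.234, 0.1461]
tool_rot: [0.0, 0.642, 0.767, 0.0]
contact_force: [-3.5, -1.8, 5.5]
gripper_width: 0.47
grasp_force: 62.7
```

Firm grip on the knob (about 40 mm opening). Now I turn 82° clockwise.

```bash
python3 -m inch '[[[0,0,0],[0,0,0.06],0],[[0,0,0],[0,0,0.12],0],[[0,0,0],[0,0,0.13],0],[[0,0,0],[0,0,0.13],0],[[0,0,0],[0,0,0.13],0],[[0,0,0],[0,0,0.13],0],[[0,0,0],[0,0,0.13],0],[[0,0,0],[0,0,0.13],0]]'
python3 -m inch '[[[0,0,0],[0,0,0.13],0],[[0,0,0],[0,0,0.13],0],[[0,0,0],[0,0,0.11],0],[[0,0,0],[0,0,0.06],0],[[0,0,0],[0,0,0.04],0],[[0,0,0],[0,0,0],0],[[0,0,0],[0,0,0],0],[[0,0,0],[0,0,0],0]]'
python3 - <<'E'
from h import *
p=manip.camera_params('scene');K=np.array(p['camera_matrix']);R=cv2.Rodrigues(np.array(p['rvec'],float))[0];t=np.array(p['tvec'],float).ravel()
W=wcam(); im,d=save('scene','s2.png'); iw,_=save('wrist','w5.png')
hsv=cv2.cvtColor(im,cv2.COLOR_RGB2HSV); red=cv2.inRange(hsv,(0,150,80),(8,255,255))|cv2.inRange(hsv,(172,150,80),(180,255,255))
red[:,:320]=0;red[:255]=0;red[370:]=0;red[:,440:]=0
v,u=np.nonzero(red); Q=np.array([R.T@(np.linalg.inv(K)@np.array([a,b,1.])*d[b,a]-t) for a,b in zip(u,v) if d[b,a]>0]); T=Q[(Q[:,2]>.09)&(Q[:,2]<.12)]
T=T[T[:,2]>.107]
print(len(T),T.mean(0),T.min(0),T.max(0))
e=np.array([-np.cos(np.radians(2.7)),-np.sin(np.radians(2.7))]); n=np.array([-e[1],e[0]]); q=T[:,:2]-[.5308,.2337]
print('sideways mean/mid',(q@n).mean(),((q@n).min()+(q@n).max())/2,'along',(q@e).mean())
cv2.imwrite('pics/end.png',np.hstack([cv2.resize(im[230:390,300:460,::-1],(400,400)),cv2.resize(iw[:,:,::-1],(400,400))]))
print(manip.state()['grasp_force'],manip.state()['joint_pos'])
E
```

```text
time: 10.0
tool_pos: [0.5305, 0.2341, 0.1461]
tool_rot: [-0.0, 0.924, 0.381, -0.0]
contact_force: [-6.1, -0.5, 6.9]
gripper_width: 0.472
grasp_force: 62.9
time: 10.8
tool_pos: [0.5303, 0.2344, 0.1461]
tool_rot: [-0.0, 0.987, 0.158, -0.001]
contact_force: [-6.6, 0.1, 7.2]
gripper_width: 0.469
grasp_force: 62.9
100 [0.42923772 0.23350598 0.11067679] [0.41199105 0.21624786 0.1072366 ] [0.46408234 0.25002776 0.11588868]
sideways mean/mid -0.004590436806320914 -0.0044879656556039175 along 0.10145866863336778
62.850176095962524 [2.87448362e-01 3.96527136e-02 1.81631661e+00 9.14576848e-04
 1.28653894e+00 1.54075653e+00]
```

View pics/end.png

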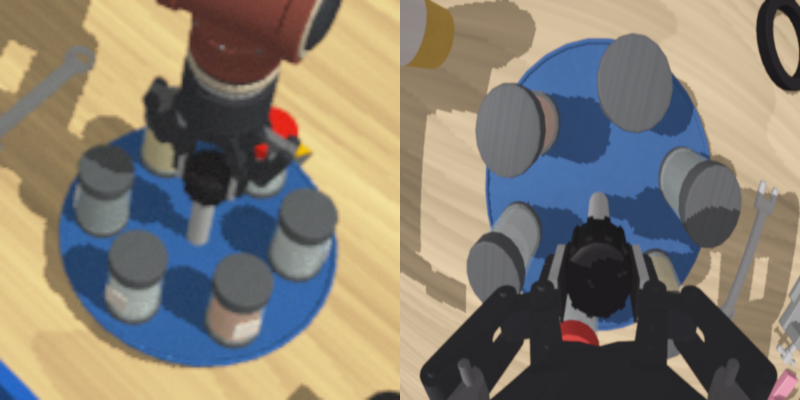

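The scene shows the red lid right behind the pointer, partly hidden by the gripper. I cross-check the angle with the four visible grey lids in the wrist picture: A (376,98), B (181,154), C (510,245), D (153,318).

```bash
python3 - <<'E'
from h import *
W=wcam(); im=cv2.imread('pics/w5.png'); hsv=cv2.cvtColor(im,cv2.COLOR_BGR2HSV)
ph=np.linspace(0,2*np.pi,48)
g=cv2.GaussianBlur(im,(0,0),1.2).astype(float)
gm=sum(np.hypot(cv2.Sobel(g[:,:,c],-1,1,0),cv2.Sobel(g[:,:,c],-1,0,1)) for c in range(3))
def score(c,a):   # mean edge strength along 5 grey lid top rims (clipped)
    s=[]
    for k in (2,3,4,1,5):
        t=a+k*np.pi/3; L=c+.092*np.array([np.cos(t),np.sin(t)])
        for p in ph:
            u,v=wproj(W,(L[0]+.026*np.cos(p),L[1]+.026*np.sin(p),.110))
            if 0<=u<639 and 0<=v<380: s.append(min(gm[int(v+.5),int(u+.5)],250))
    return np.mean(s)
G=[]
for a in np.radians(np.arange(-190,-164,1.)):
  for dx in np.arange(-.006,.0061,.003):
    for dy in np.arange(-.006,.0061,.003):
      G.append((score(np.array([.5308+dx,.2337+dy]),a),round(np.degrees(a),1),dx,dy))
for r in sorted(G)[-8:]: print(r)
E
```

```text
(np.float64(93.3262551538708), np.float64(-179.0), np.float64(-0.003), np.float64(0.003000000000000001))
(np.float64(93.66871448143169), np.float64(-178.0), np.float64(-0.003), np.float64(0.003000000000000001))
(np.float64(96.3318271771519), np.float64(-178.0), np.float64(0.0), np.float64(0.0))
(np.float64(99.37300602256333), np.float64(-177.0), np.float64(0.0), np.float64(0.003000000000000001))
(np.float64(102.07340602450597), np.float64(-179.0), np.float64(-0.003), np.float64(0.0))
(np.float64(102.58706220384569), np.float64(-178.0), np.float64(0.0), np.float64(0.003000000000000001))
(np.float64(113.75748429431788), np.float64(-176.0), np.float64(0.0), np.float64(0.0))
(np.float64(123.93186778629777), np.float64(-177.0), np.float64(0.0), np.float64(0.0))
```

The lids fit an angle of -177°, and the pointer is at -177.3°. The jar is aligned and the grip holds at 63 N, so I hand in.

```bash
python3 -c "
from plant import manip
print(manip.job_done())"
```

```text
the job is handed in; nothing more can be done
None
```

I turned the sleeve from 2 to 5 and brought the red-lidded jar to the yellow pointer (measured within about 1° of it). The job is handed in with the gripper still holding the carousel knob at about 63 N, but no verdict came back.

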